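# Put the setting block away and click the tag punch's stop into its notch

### The arm

A 6-joint arm with a two-finger parallel gripper is mounted at the origin on the work surface. World frame = base frame: x ahead of the robot, y to its left, z up, the work surface at z = 0. Lengths are in mm, angles in degrees, forces in N, time in s.
With the tool pointing down it reaches from about 350 to 850 mm from the base axis. Payload 8.1 kg.
Tool frame: the origin (TCP) lies at the centre of the arm's flange, where the gripper is bolted on; the fingertips stand 173 mm ahead of it and the grasp point (between the pads) lies 155 mm ahead of it; z points along the fingers, y is the line along which they close (so a half turn about z gives the same grasp; the last joint's range is limited). The gripper opens to 85 mm and grips with 20 to 120 N. Pads are 22 mm wide; open, the fingers measure 114 mm over their backs; the gripper's body (76 mm by 85 mm) begins 54 mm behind the grasp point. The pads swing forward as they close: fully open they stand 13 mm farther back than shut.
Start: joints at [-70.955, 7.471, 85.268, -0, 87.261, -4.893], TCP at [243.471, -548.387, 404.692] pointing down, gripper open.
Joint ranges: [-169.43, 169.43], [-51.17, 129.36], [1.28, 143.12], [-76.62, 256.62], [0, 156.53], [-152.29, 152.29]. Speed limits (degrees/s): [136.94, 136.94, 159.86, 180, 180, 180].

### API

Orientations are given as [roll, pitch, yaw] about the fixed x, y, z axes, in that order (R = Rz(yaw) Ry(pitch) Rx(roll)).
In Python, from bench import * gives the robot as it stands.
- The arm moves only by the shell command python3 -m jog 'ROWS' [FORCE]. ROWS is text: rows parted by semicolons, each of 7 numbers parted by spaces: the shift along the tool's x, y, z scaled (see below), then the turn, a rotation vector about the tool's x, y, z scaled (see below), then the closure, from -1 (fully open) to 1 (shut). In form: tx ty tz wx wy wz hand; .... A call has 1 to 5 rows; each row shifts and turns the commanded pose from where the row before left it, along the tool's axes as they then stand; what a row does not reach is not made up. The controller multiplies each number of a shift by 0.1 m and each number of a turn by 60 degrees. A row lasts 1/8 s, in which the tool goes at most 62.5 mm and 10.7 degrees, less where a joint would pass 70% of its speed; a pose out of reach is approached as far as the arm can. A call with a number of a shift or a turn outside -1 to 1 is refused whole. A call with a gripper value outside its range is refused whole. The fingers move at their own pace and stop on an object; FORCE is the grip in N (left out, the last holds). Time passes only in rows, so rows that do not move let the fingers close. It gives the time, the measured TCP pose, the force, the opening and the grip force at its end, in the units of the state.
- sense(): the state, without advancing time (a new reading comes with each control period).
- snapshot(name): name is "side" or "top"; returns a dict with "img" (480x640x3 uint8, red, green, blue), "fx", "fy", "cx", "cy" (pixels), "dist" ([k1, k2, p1, p2, k3] as OpenCV has them; the pictures are not rectified), "extrinsics" (4x4, takes a point from camera to world coordinates). Camera axes: x right, y down, z forward; pixel columns grow to the right and rows downward; lengths in mm; the calibration is good to about 2 mm. A picture is of the moment at which its call begins. There is no depth.
- hand_in(): hands the job in; it is judged then, once.
The state is a dict: "time": time; "joint_pos": joint angles; "qd": joint speeds; "joint_efforts": joint torques, N m; "tool_pos": TCP position; "tcp_rot": TCP orientation; "ft_force": force on the tool from outside, world axes, zero at the start; "wrist_torque": the same for the moment, N m; "finger_gap": finger opening in mm; "grip_force": force on a finger pad.
Only numpy, scipy, OpenCV 4.12 (cv2) and the standard library are available. Lean on these libraries where they do the work, as an engineer would, in place of code of your own. Each camera call takes 0.05 s, during which the arm holds its last target. There are 200 camera calls.

### The job

The tag punch has to be set to its standard tag length. Take the blue setting block out of the stop rail and put it away in its own blue bay of the wooden rack, lying flat and let go; then take the sliding stop by its orange grip and slide it along the rail until it clicks into the ball detent at the red line, without running past it. Finish still gripping the stop there, at rest in the notch, so that it can be locked; leave the yellow block, the jar, the pen cup and the card holder alone.

Things in the scene. Friction and masses are not known exactly. Their poses are not given: they have to be found in the camera images.
- stop_rail: fixed grey plate of the tag punch's stop rail, 170 (x) x 360 (y) x 12 mm; origin: centre of its underside. The green punch (170 x 130, 95 high without its handle) is at its +y end. Two aluminium bars along y, 12 wide, tops 24 mm above the counter, leave a channel 52 wide at x = 0, its bed 12 mm above the counter. The stop runs along its y; the plate may lie turned.
- stop_grip (a point): the sliding stop's grip: an orange upright block, 30 (x) x 16 (y) x 40 mm high, on the dark steel stop (50 mm long in y). This point is on the grip's axis, 58 mm above the counter, 18 mm below the grip's top and 22 mm above the steel plate it stands on. Axes as stop_rail; it moves only along the rail's y.
- stop (a joint): travel of the stop along the rail's +y, m: 0 away from the punch, to 0.285. It drags with about 1.5 N. A spring ball under it meets the notch clip: from 12 mm before the notch the push rises to about 10 N; from 6 mm before, the ball pulls the stop on into the notch, where the push rises again at once (10 N to leave). With the fingers slack the ball centres the stop in the notch.
- notch (a point): the red line, 5 mm wide, on the small white clip on the far (+x) ledge of the rail; it marks the notch. Origin mid-line, 18 mm above the counter, axes as stop_rail. The stop is in the notch when stop_grip has the same y in the rail's axes as this point (its white line meets the red one). The clip's place along the rail changes, always on the stop's +y side.
- blue_block_center (a point): the blue setting block, in the channel between stop and notch: painted body 40 (x) x 56 (y) x 22 mm high, with an aluminium fin on top to hold it by, 12 thick (x), 32 long (y), 36 high, centred; 58 mm high in all, 0.13 to 0.25 kg. This point is its centre, 29 mm above its underside; the fin runs from 7 mm below it to 29 mm above it.
- bay_blue_in (a point): centre of the inner floor of the blue bay: an open wooden tray, inside 62 (x) x 46 (y) mm, walls 12 mm above this floor, 4 thick, with a blue floor and a blue label bar outside its +x end. The block fits with its 56 mm side along the bay's x, either way round. Three bays stand 95 mm apart on a board, floors 16 mm above the counter; which is where changes.
- bay_green_in (a point): the same point of the green bay (empty, stays empty)
- bay_yellow_in (a point): the same point of the yellow bay, which holds the yellow block
- yellow_block_center (a point): the yellow setting block, same shape as the blue one, in the yellow bay; leave alone
- jar: bystander: green glass jar with a steel cap, 72 mm across, 90 mm high; origin under its centre
- pen_cup: bystander: blue cup with pens, 72 mm across, 135 mm high with the pens; origin under its centre
- card_holder: bystander: dark wooden card holder 54 x 100 mm, 60 mm high; origin under its centre
There are look-alikes about, which are no part of the job. There is more than one size of the part that bears blue_block_center; the job needs the smallest.

How it is judged:
By the outcome, as a careful person would: the job done as asked, in the order asked, and still so for the second after the job is handed in, while the arm keeps its last pose, push and grip.
It also fails if it takes over 72 s, if anything falls off the work surface, if the arm or the gripper's body presses on something with over 40 N, if the wrist force passes 120 N, or if a joint passes its speed limit or range.

## Working session

There is one attempt and no reset: what is moved stays moved. The work goes in short steps, Python scripts to look and compute and a shell command to move; the robot and the scene stay as the last step left them, time stands still between calls to the robot, and variables do not carry over. Pictures are saved under pics/ and viewed, at most 10 in all, crops included, and the job is handed in when it is done.

```bash
mkdir -p pics; ls
python3 - <<'E'
from bench import *
import cv2,json
for n in("top","side"):
    s=snapshot(n); cv2.imwrite(f"pics/{n}0.png",s["img"][:,:,::-1])
    print(n,s["fx"],s["fy"],s["cx"],s["cy"],s["dist"]);print(s["extrinsics"])
print(sense())
E
```

```text
pics
top 515.3710186886769 515.3710186886769 327.1025345346057 235.1896397181219 [0.04249805 0.         0.         0.         0.        ]
[[-1.44530573e-02 -9.98227131e-01  5.77382420e-02  4.93980540e+02]
 [-9.99726814e-01  1.33657112e-02 -1.91743520e-02 -5.73368291e+00]
 [ 1.83686457e-02 -5.79995967e-02 -9.98147604e-01  9.29614099e+02]
 [ 0.00000000e+00  0.00000000e+00  0.00000000e+00  1.00000000e+00]]
side 525.8391235834009 525.8391235834009 318.51634658371785 240.7023078715402 [-0.01318747  0.          0.          0.          0.        ]
[[-8.30966843e-01 -4.12985119e-01  3.72743073e-01  1.70080371e+02]
 [-5.55997549e-01  6.39385370e-01 -5.31086692e-01  5.13646574e+02]
 [-1.89955667e-02 -6.48559666e-01 -7.60926756e-01  8.27230367e+02]
 [ 0.00000000e+00  0.00000000e+00  0.00000000e+00  1.00000000e+00]]
{'time': 0.1, 'joint_pos': array([-7.09532878e+01,  7.51035554e+00,  8.53240017e+01,  1.46897927e-03,
        8.72585145e+01, -4.89271800e+00]), 'qd': array([ 0.04916407, -0.13810705, -0.11034393, -0.1233842 , -0.05206161,
        0.00724608]), 'joint_efforts': array([ 2.93590265e-04, -5.70954323e+01, -5.01940370e+01, -2.93131798e-04,
        8.22304428e-03, -8.56965835e-05]), 'tool_pos': array([ 243.4250006 , -548.1824689 ,  403.74428804]), 'tcp_rot': array([-1.79907592e+02, -9.38288453e-03,  2.39393512e+01]), 'ft_force': array([-0.14645887, -0.12015524,  0.18913988]), 'wrist_torque': array([-0.03082351,  0.00692691, -0.03323039]), 'grip_force': 0.0, 'finger_gap': 85.69481126098742}
```

View pics/top0.png

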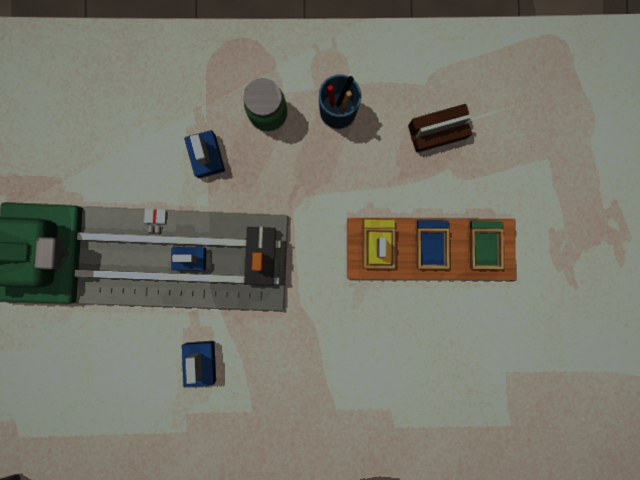

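View pics/side0.png

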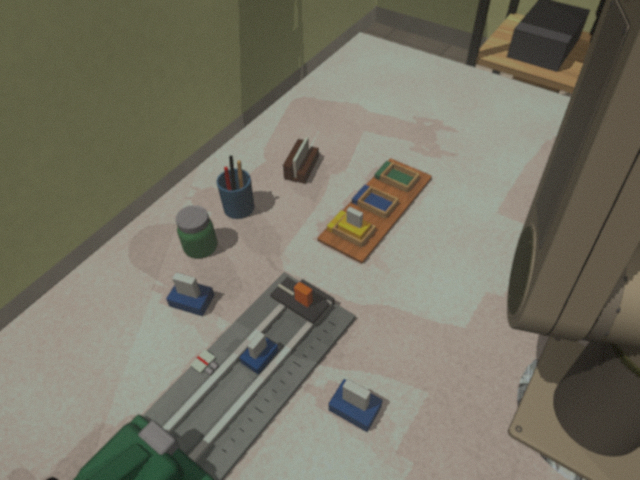

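The top view shows the small blue block in the channel at about (187,259), the orange grip at (257,262) and the red line at (154,216). The blue bay is at (433,249). I'll enlarge those areas to measure them.

```bash
cat > h.py <<'E'
import numpy as np,cv2
from bench import *
def ray(s,px):
    K=np.array([[s["fx"],0,s["cx"]],[0,s["fy"],s["cy"]],[0,0,1.]])
    u=cv2.undistortPoints(np.array([[px]],float),K,np.array(s["dist"],float))[0,0]
    E=np.array(s["extrinsics"]);return E[:3,3],E[:3,:3]@np.array([u[0],u[1],1])
def at(s,px,z):
    o,d=ray(s,px);return (o+d*(z-o[2])/d[2])[:2]
def proj(s,p):
    K=np.array([[s["fx"],0,s["cx"]],[0,s["fy"],s["cy"]],[0,0,1.]])
    E=np.linalg.inv(np.array(s["extrinsics"]))
    return cv2.projectPoints(np.array([p],float),cv2.Rodrigues(E[:3,:3])[0],E[:3,3],K,np.array(s["dist"],float))[0][0,0]
def tri(s1,p1,s2,p2):
    o1,d1=ray(s1,p1);o2,d2=ray(s2,p2)
    A=np.stack([d1,-d2],1);t=np.linalg.lstsq(A,o2-o1,rcond=None)[0]
    a,b=o1+d1*t[0],o2+d2*t[1];return (a+b)/2,np.linalg.norm(a-b)
E
python3 - <<'E'
from h import *
s=snapshot("top");i=s["img"][:,:,::-1]
a=cv2.resize(i[195:315,70:300],None,fx=3.4,fy=3.4,interpolation=cv2.INTER_CUBIC)
cv2.imwrite("pics/t1.png",a)
s2=snapshot("side");j=s2["img"][:,:,::-1]
cv2.imwrite("pics/s1.png",cv2.resize(j[260:400,170:370],None,fx=4,fy=4,interpolation=cv2.INTER_CUBIC))
cv2.imwrite("pics/t2.png",cv2.resize(i[205:295,335:525],None,fx=4,fy=4,interpolation=cv2.INTER_CUBIC))
E
```

```text
(no output)
```

View pics/t1.png

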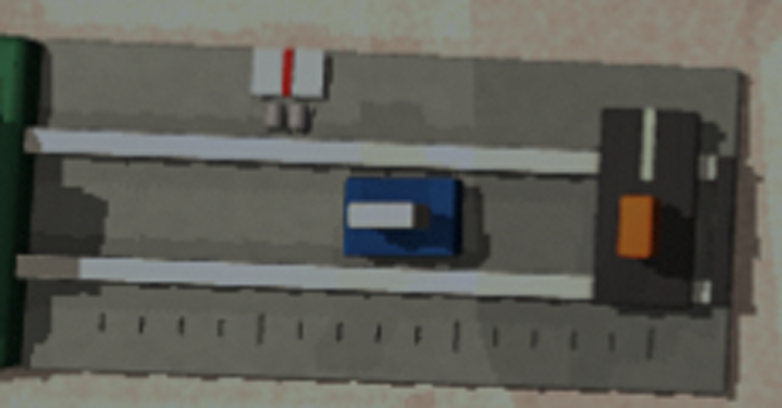

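View pics/s1.png

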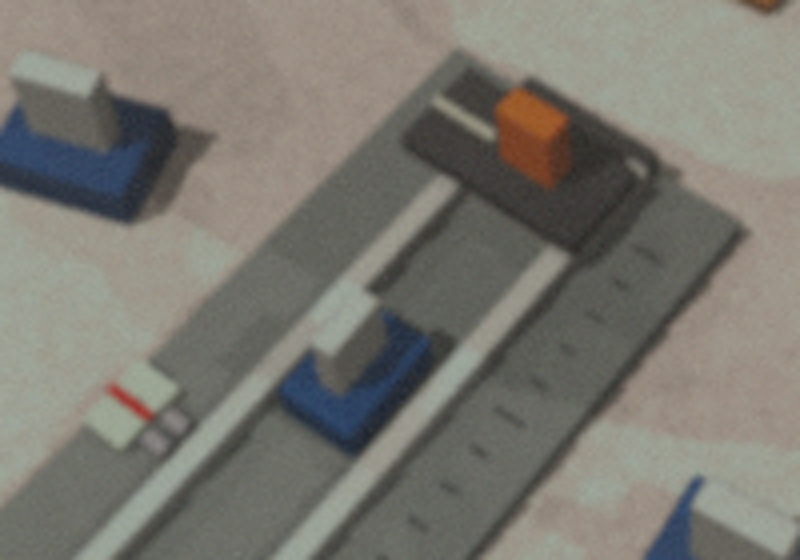

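View pics/t2.png

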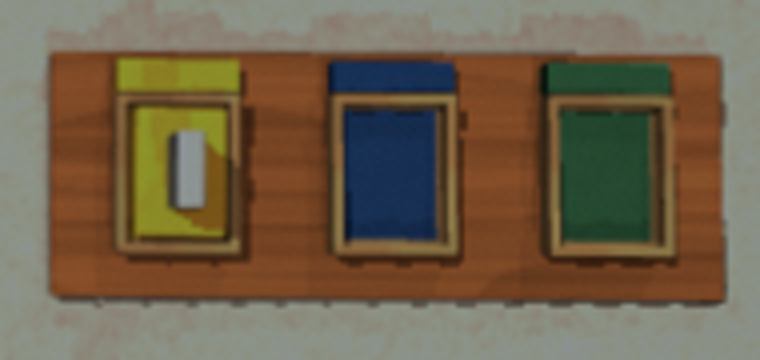

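The crops (t1, s1, t2) show the fin top at about t1 (380,215), the grip top at (637,226) and the red line at (288,72). The blue bay rim is at about t2 (336–460, 95–256). Next I'll convert these to world coordinates and check them against the known sizes.

Run:
```python
from h import *
s=snapshot("top"); s2=snapshot("side")
T1=lambda u,v:(70+(u+.5)/3.4-.5,195+(v+.5)/3.4-.5)
T2=lambda u,v:(335+(u+.5)/4-.5,205+(v+.5)/4-.5)
S1=lambda u,v:(170+(u+.5)/4-.5,260+(v+.5)/4-.5)
f=np.round
for n,p,z in[("fin c",(380,215),70),("finL",(347,215),70),("finR",(413,215),70),("body c",(402,217),34),("bodyL",(345,216),34),("bodyR",(460,219),34),
 ("grip",(637,226),76),("red",(288,72),18),("redN",(288,96),18),("redF",(290,49),18),("bar+L",(100,143),24),("bar+R",(598,162),24),("bar-L",(80,268),24),("bar-R",(590,286),24),("plT L",(45,38),12),("plT R",(742,70),12),("plB R",(733,394),12),("plB L",(20,370),12)]:
    print(n,f(at(s,T1(*p),z),1))
for n,p,z in[("blue label L",(331,62),16),("label R",(455,64),16),("floor R top",(437,112),16),("floor R bot",(437,240),16),("rim TL",(334,95),28),("rim TR",(460,96),28),("rim BR",(458,256),28),("rim BL",(334,256),28),
 ("yrim TL",(117,95),28),("grim TR",(675,97),28),("yfin",(191,168),74),("bd TL",(50,53),10),("bd TR",(722,56),10),("bd BR",(722,302),10),("bd BL",(50,297),10)]:
    print(n,f(at(s,T2(*p),z),1))
for n,a,b in[("fin top",(380,215),(347,316)),("grip top",(637,226),(536,113)),("red",(288,72),(131,401))]:
    print("tri",n,*[f(x,1) for x in tri(s,T1(*a),s2,S1(*b))])
```

```text
fin c [509.4 219.1]
finL [509.6 234.9]
finR [509.1 203.2]
body c [508.8 217.5]
bodyL [509.8 246. ]
bodyR [507.4 188.4]
grip [502.1  94.1]
red [584.9 279.8]
redN [572.4 279.7]
redF [596.8 278.8]
bar+L [549.  371.9]
bar+R [535.8 120. ]
bar-L [485.7 381. ]
bar-R [472.2 124.4]
plT L [604.5 405.2]
plT R [583.7  46.1]
plB R [414.9  52.4]
plB L [434.2 415.2]
blue label L [ 571.6 -184.6]
label R [ 569.9 -239.8]
floor R top [ 548.6 -231.2]
floor R bot [ 491.8 -229.6]
rim TL [ 556.  -183.2]
rim TR [ 554.8 -238.6]
rim BR [ 484.7 -235.7]
rim BL [ 485.4 -181.4]
yrim TL [557.3 -87.8]
grim TR [ 553.1 -332.8]
yfin [ 523.2 -113.9]
bd TL [577.8 -59.7]
bd TR [ 572.4 -361. ]
bd BR [ 462.6 -357. ]
bd BL [468.8 -57.9]
tri fin top [508.5 217.5  73.8] 1.9
tri grip top [501.1  93.5  75.3] 2.4
tri red [584.2 278.9  19.5] 1.2
```

```bash
cat > plan.py <<'E'
# plan x y z yaw n : prints n rows (shift in tool axes /100mm, turn /60deg)
from h import *
import sys
from scipy.spatial.transform import Rotation as R
def plan(x,y,z,yaw,n):
    q=sense();p=q["tool_pos"].copy();A=R.from_euler("xyz",q["tcp_rot"],degrees=True)
    B=R.from_euler("xyz",[180,0,yaw],degrees=True)
    w=(A.inv()*B).as_rotvec(degrees=True)/n; st=(np.array([x,y,z])-p)/n
    for k in range(n):
        t=A.inv().apply(st)/100
        print(*["%g"%round(v,3) for v in [*t,*(w/60)]],";"); A=A*R.from_rotvec(w,degrees=True)
if __name__=="__main__":
    a=list(map(float,sys.argv[1:]));plan(*a[:4],int(a[4]))
E
python3 plan.py 509.3 218.5 300 87 15
```

```text
0.369 -0.395 0.07 -0 -0 -0.07 ;
0.397 -0.367 0.07 -0 -0 -0.07 ;
0.423 -0.337 0.07 -0 -0 -0.07 ;
0.447 -0.305 0.07 -0 -0 -0.07 ;
0.468 -0.272 0.07 -0 -0 -0.07 ;
0.487 -0.236 0.07 -0 -0 -0.07 ;
0.503 -0.2 0.07 -0 -0 -0.07 ;
0.516 -0.163 0.07 -0 -0 -0.07 ;
0.527 -0.125 0.07 -0 -0 -0.07 ;
0.534 -0.086 0.07 -0 -0 -0.07 ;
0.539 -0.046 0.07 -0 -0 -0.07 ;
0.541 -0.007 0.07 -0 -0 -0.07 ;
0.54 0.033 0.07 -0 -0 -0.07 ;
0.536 0.073 0.07 -0 -0 -0.07 ;
0.529 0.112 0.07 -0 -0 -0.07 ;
```

```bash
python3 -m jog '0.37 -0.395 0.07 0 0 -0.07 -1;0.395 -0.365 0.07 0 0 -0.07 -1;0.425 -0.335 0.07 0 0 -0.07 -1;0.445 -0.305 0.07 0 0 -0.07 -1;0.47 -0.27 0.07 0 0 -0.07 -1'
python3 -m jog '0.485 -0.235 0.07 0 0 -0.07 -1;0.505 -0.2 0.07 0 0 -0.07 -1;0.515 -0.165 0.07 0 0 -0.07 -1;0.525 -0.125 0.07 0 0 -0.07 -1;0.535 -0.085 0.07 0 0 -0.07 -1'
python3 -m jog '0.54 -0.045 0.07 0 0 -0.07 -1;0.54 -0.005 0.07 0 0 -0.07 -1;0.54 0.035 0.07 0 0 -0.07 -1;0.535 0.075 0.07 0 0 -0.07 -1;0.53 0.11 0.07 0 0 -0.07 -1'
python3 -m jog '0 0 0 0 0 0 -1;0 0 0 0 0 0 -1'; python3 plan.py 509.3 218.5 225 87 3
```

```text
time: 0.92
tool_pos: [332.7, -291.6, 369.6]
tcp_rot: [180.0, -0.0, 45.1]
ft_force: [0.6, 0.1, 0.2]
finger_gap: 85.5
grip_force: 0.0
time: 1.55
tool_pos: [421.3, -36.0, 334.8]
tcp_rot: [179.9, -0.0, 66.1]
ft_force: [1.2, -1.1, 0.2]
finger_gap: 85.4
grip_force: 0.0
time: 2.17
tool_pos: [510.8, 219.4, 299.6]
tcp_rot: [180.0, -0.0, 87.1]
ft_force: [0.9, -0.8, -0.5]
finger_gap: 85.3
grip_force: 0.0
time: 2.42
tool_pos: [510.2, 217.4, 299.4]
tcp_rot: [-180.0, 0.0, 87.0]
ft_force: [0.1, -0.3, -0.4]
finger_gap: 85.5
grip_force: 0.0
0.004 -0.003 0.248 -0 0 -0 ;
0.004 -0.003 0.248 -0 0 -0 ;
0.004 -0.003 0.248 -0 0 -0 ;
```

```bash
python3 -m jog '0.01 -0.01 0.3 0 0 0 -1;0 0 0.3 0 0 0 -1;0 0 0.25 0 0 0 -1;0 0 0 0 0 0 -1'; python3 -m jog '0 0 0 0 0 0 1;0 0 0 0 0 0 1;0 0 0 0 0 0 1;0 0 0 0 0 0 1;0 0 0 0 0 0 1' 40;  python3 -m jog '0 0 0 0 0 0 1;0 0 0 0 0 0 1'
```

```text
time: 2.92
tool_pos: [508.3, 216.8, 213.0]
tcp_rot: [-179.8, 0.1, 86.8]
ft_force: [-0.7, -0.6, 0.5]
finger_gap: 85.3
grip_force: 0.0
time: 3.55
tool_pos: [509.8, 218.6, 215.3]
tcp_rot: [179.9, -0.0, 86.9]
ft_force: [-0.9, -0.7, 3.6]
finger_gap: 11.4
grip_force: 39.8
time: 3.8
tool_pos: [509.8, 218.7, 215.3]
tcp_rot: [180.0, -0.0, 86.9]
ft_force: [-0.7, -0.3, 4.6]
finger_gap: 11.4
grip_force: 40.0
```

```bash
python3 -m jog '0 0 -0.1 0 0 0 1;0 0 -0.3 0 0 0 1;0 0 -0.4 0 0 0 1;0 0 -0.4 0 0 0 1;0 0 0 0 0 0 1'
python3 - <<'E'
from h import *
for n in("top","side"):
    s=snapshot(n);q=sense()
    p=proj(s,q["tool_pos"]-[0,0,150]);print(n,p,q["tool_pos"])
    if n=="side":
        u,v=map(int,p);i=s["img"][max(v-60,0):v+60,max(u-80,0):u+80,::-1];cv2.imwrite("pics/s2.png",cv2.resize(i,None,fx=4,fy=4))
E
python3 plan.py 520.2 -209.8 310 -1.1 10
```

```text
time: 4.42
tool_pos: [510.6, 219.0, 339.2]
tcp_rot: [179.6, -0.1, 86.9]
ft_force: [0.2, -0.1, -2.5]
finger_gap: 11.3
grip_force: 39.2
top [160.04786347 256.37599054] [509.89198822 218.71065536 336.49539175]
side [246.66433331 300.59570757] [509.29251375 218.49019008 334.57604975]
-0.427 0.034 0.025 -0 0 0.147 ;
-0.417 0.099 0.025 -0 0 0.147 ;
-0.397 0.161 0.025 -0 0 0.147 ;
-0.368 0.22 0.025 -0 0 0.147 ;
-0.329 0.274 0.025 -0 0 0.147 ;
-0.284 0.321 0.025 -0 0 0.147 ;
-0.231 0.361 0.025 -0 0 0.147 ;
-0.173 0.392 0.025 -0 0 0.147 ;
-0.111 0.414 0.025 -0 0 0.147 ;
-0.047 0.426 0.025 -0 0 0.147 ;
```

View pics/s2.png

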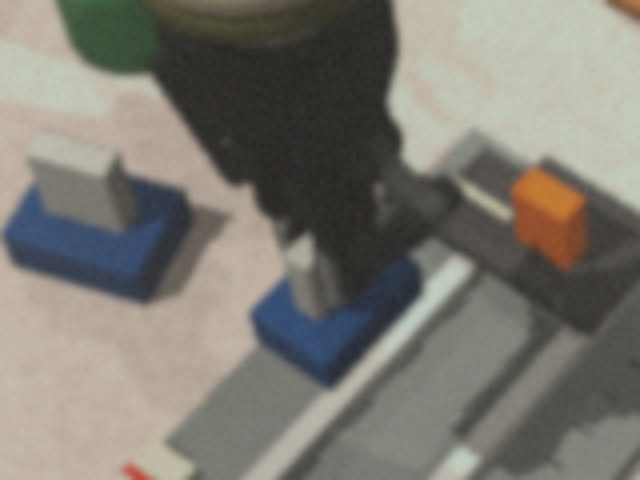

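The side view shows the block held level, clear of the rail, with the stop still behind it. Carrying it to the bay.

```bash
python3 -m jog '-0.425 0.035 0.025 0 0 0.147 1;-0.415 0.1 0.025 0 0 0.147 1;-0.395 0.16 0.025 0 0 0.147 1;-0.37 0.22 0.025 0 0 0.147 1;-0.33 0.275 0.025 0 0 0.147 1'
python3 -m jog '-0.285 0.32 0.025 0 0 0.147 1;-0.23 0.36 0.025 0 0 0.147 1;-0.175 0.39 0.025 0 0 0.147 1;-0.11 0.415 0.025 0 0 0.147 1;-0.045 0.425 0.025 0 0 0.147 1'
python3 -m jog '0 0 0 0 0 0 1;0 0 0 0 0 0 1;0 0 0 0 0 0 1'
python3 plan.py 520.2 -209.8 240 -1.1 3
```

```text
time: 5.15
tool_pos: [513.9, 3.4, 319.7]
tcp_rot: [-179.8, 0.2, 42.6]
ft_force: [1.0, 0.5, -1.7]
finger_gap: 11.5
grip_force: 39.2
time: 5.78
tool_pos: [519.0, -210.3, 307.1]
tcp_rot: [-179.9, 0.2, -1.6]
ft_force: [0.8, -0.4, -2.2]
finger_gap: 11.3
grip_force: 39.2
time: 6.15
tool_pos: [519.8, -208.1, 308.9]
tcp_rot: [-179.9, 0.1, -1.1]
ft_force: [-0.6, 0.4, -2.1]
finger_gap: 11.1
grip_force: 39.5
0.002 0.006 0.23 -0 0 -0 ;
0.002 0.006 0.23 -0 0 -0 ;
0.002 0.006 0.23 -0 0 -0 ;
```

```bash
python3 -m jog '0 0.015 0.25 0 0 0 1;0.005 0 0.25 0 0 0 1;0 0 0.19 0 0 0 1;0 0 0 0 0 0 1;0 0 0 0 0 0 1'
python3 - <<'E'
from h import *
s=snapshot("side");q=sense()
u,v=map(int,proj(s,q["tool_pos"]-[0,0,200]));i=s["img"][v-55:v+55,u-75:u+75,::-1];cv2.imwrite("pics/s3.png",cv2.resize(i,None,fx=5,fy=5,interpolation=cv2.INTER_CUBIC));print(u,v,q["tool_pos"])
E
python3 plan.py 520.2 -209.8 220 -1.1 2
```

```text
time: 6.78
tool_pos: [520.8, -210.7, 241.6]
tcp_rot: [180.0, -0.1, -1.2]
ft_force: [-0.9, 0.0, -3.2]
finger_gap: 11.1
grip_force: 39.4
378 193 [ 521.00174026 -210.91571287  241.99448922]
-0.004 -0.006 0.11 0 -0.001 -0.001 ;
-0.004 -0.006 0.11 0 -0.001 -0.001 ;
```

View pics/s3.png

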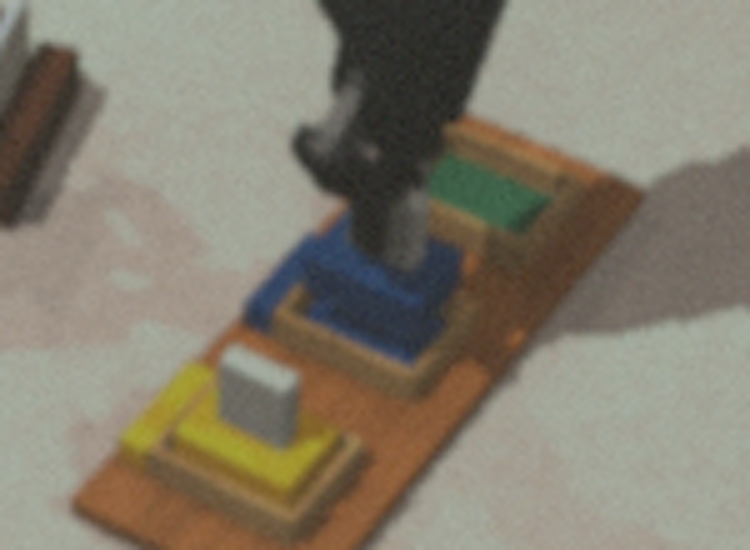

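The block hangs over the blue bay and its outline sits inside the rim. I'll lower it slowly and watch the force.

```bash
python3 -m jog '-0.005 -0.01 0 0 0 0 1;0 0 0.06 0 0 0 1;0 0 0.07 0 0 0 1;0 0 0.06 0 0 0 1;0 0 0 0 0 0 1';python3 -m jog '0 0 0.02 0 0 0 1;0 0 0 0 0 0 1;0 0 0 0 0 0 1'
```

```text
time: 7.45
tool_pos: [519.5, -209.6, 220.6]
tcp_rot: [-180.0, 0.1, -1.3]
ft_force: [0.1, -0.3, -2.3]
finger_gap: 11.3
grip_force: 39.5
time: 7.82
tool_pos: [520.0, -209.8, 219.9]
tcp_rot: [180.0, -0.0, -1.3]
ft_force: [0.5, -0.4, -2.7]
finger_gap: 11.2
grip_force: 39.5
```

```bash
python3 -m jog '0 0 0.01 0 0 0 1;0 0 0 0 0 0 1;0 0 0 0 0 0 1';python3 -m jog '0 0 0.01 0 0 0 1;0 0 0 0 0 0 1;0 0 0 0 0 0 1'
```

```text
time: 8.2
tool_pos: [520.1, -209.9, 219.3]
tcp_rot: [180.0, -0.0, -1.3]
ft_force: [-3.9, 1.2, 6.0]
finger_gap: 11.4
grip_force: 40.5
time: 8.57
tool_pos: [520.2, -209.9, 219.3]
tcp_rot: [180.0, -0.0, -1.3]
ft_force: [-7.0, 3.8, 13.8]
finger_gap: 11.5
grip_force: 42.0
```

Contact came at the expected height of 219.3 mm. Releasing.

```bash
python3 -m jog '0 0 -0.01 0 0 0 0.6;0 0 0 0 0 0 0.3;0 0 0 0 0 0 0;0 0 0 0 0 0 -0.5;0 0 0 0 0 0 -1'; python3 -m jog '0 0 -0.1 0 0 0 -1;0 0 -0.4 0 0 0 -1;0 0 -0.4 0 0 0 -1;0 0 0 0 0 0 -1'; python3 plan.py 490 -60 310 60 5;python3 plan.py 502.2 94.1 310 87 10
python3 - <<'E'
from h import *
s=snapshot("side");i=s["img"][130:240,300:450,::-1];cv2.imwrite("pics/s4.png",cv2.resize(i,None,fx=5,fy=5,interpolation=cv2.INTER_CUBIC))
E
```

```text
time: 9.2
tool_pos: [519.9, -209.8, 218.6]
tcp_rot: [-180.0, 0.0, -1.3]
ft_force: [0.5, 0.2, 0.4]
finger_gap: 77.0
grip_force: 0.0
time: 9.7
tool_pos: [521.5, -210.5, 314.1]
tcp_rot: [179.8, -0.4, -1.3]
ft_force: [0.2, -0.7, -0.3]
finger_gap: 85.3
grip_force: 0.0
-0.07 -0.3 0.006 0.001 -0.001 -0.204 ;
-0.004 -0.308 0.007 0.001 -0.001 -0.204 ;
0.061 -0.302 0.007 0.001 -0.001 -0.204 ;
0.124 -0.282 0.008 0.001 -0.001 -0.204 ;
0.18 -0.249 0.008 0.001 -0.001 -0.204 ;
-0.026 -0.304 0.003 0.001 -0 -0.147 ;
0.021 -0.305 0.003 0.001 -0 -0.147 ;
0.067 -0.298 0.003 0.001 -0 -0.147 ;
0.112 -0.284 0.003 0.001 -0 -0.147 ;
0.155 -0.263 0.004 0.001 -0 -0.147 ;
0.193 -0.236 0.004 0.001 -0 -0.147 ;
0.227 -0.204 0.004 0.001 -0 -0.147 ;
0.256 -0.167 0.004 0.001 -0 -0.147 ;
0.278 -0.125 0.004 0.001 -0 -0.147 ;
0.294 -0.081 0.004 0.001 -0 -0.147 ;
```

View pics/s4.png

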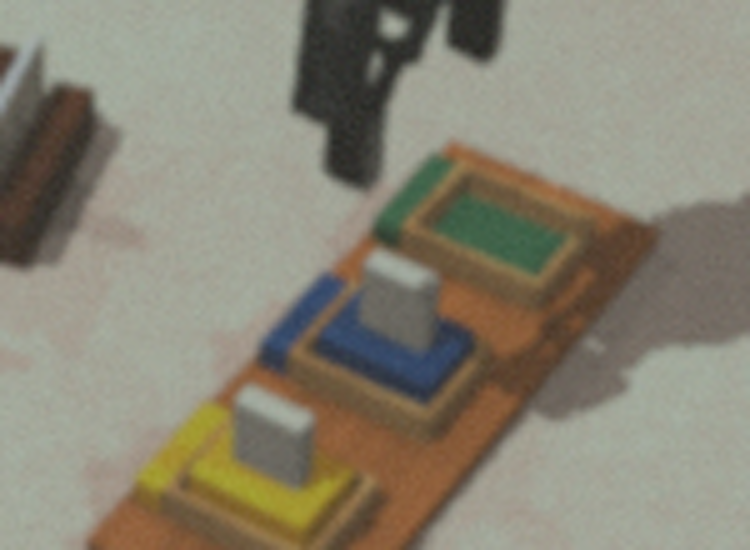

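The block lies flat in the blue bay, released. Now moving to the grip.

```bash
python3 -m jog '-0.025 -0.305 0 0 0 -0.147 -1;0.02 -0.305 0 0 0 -0.147 -1;0.065 -0.3 0 0 0 -0.147 -1;0.11 -0.285 0 0 0 -0.147 -1;0.155 -0.265 0 0 0 -0.147 -1'
python3 -m jog '0.195 -0.235 0 0 0 -0.147 -1;0.225 -0.205 0 0 0 -0.147 -1;0.255 -0.165 0 0 0 -0.147 -1;0.28 -0.125 0 0 0 -0.147 -1;0.295 -0.08 0 0 0 -0.147 -1'
python3 -m jog '0 0 0 0 0 0 -1;0 0 0 0 0 0 -1'
python3 plan.py 502.2 94.1 214 87 3
```

```text
time: 10.38
tool_pos: [509.0, -55.9, 307.3]
tcp_rot: [-179.9, 0.1, 43.1]
ft_force: [0.3, -0.1, -0.5]
finger_gap: 85.7
grip_force: 0.0
time: 11.0
tool_pos: [499.8, 96.2, 307.4]
tcp_rot: [-179.9, 0.0, 87.2]
ft_force: [0.2, -0.5, -0.3]
finger_gap: 85.4
grip_force: 0.0
time: 11.25
tool_pos: [500.2, 94.9, 307.9]
tcp_rot: [-179.9, 0.0, 86.8]
ft_force: [-0.2, 1.0, -0.8]
finger_gap: 85.4
grip_force: 0.0
-0.002 0.007 0.313 -0 0 -0.001 ;
-0.002 0.007 0.313 -0 0 -0.001 ;
-0.002 0.007 0.313 -0 0 -0.001 ;
```

```bash
python3 -m jog '-0.005 0.02 0.33 0 0 0 -1;0 0 0.33 0 0 0 -1;0 0 0.27 0 0 0 -1;0 0 0 0 0 0 -1;0 0 0 0 0 0 -1'
python3 -m jog '0 0 0 0 0 0 1;0 0 0 0 0 0 1;0 0 0 0 0 0 1;0 0 0 0 0 0 1;0 0 0 0 0 0 1' 60;  python3 -m jog '0 0 0 0 0 0 1;0 0 0 0 0 0 1'
```

```text
time: 11.88
tool_pos: [503.0, 94.1, 216.6]
tcp_rot: [180.0, 0.0, 86.9]
ft_force: [0.4, -0.9, 0.5]
finger_gap: 85.6
grip_force: 0.0
time: 12.5
tool_pos: [502.8, 94.8, 216.4]
tcp_rot: [180.0, -0.0, 86.9]
ft_force: [-2.7, -0.0, 5.5]
finger_gap: 29.2
grip_force: 59.7
time: 12.75
tool_pos: [502.8, 94.8, 216.4]
tcp_rot: [180.0, -0.0, 86.9]
ft_force: [-2.0, 0.1, 5.3]
finger_gap: 29.2
grip_force: 59.7
```

```bash
python3 -m jog '0.15 0 0 0 0 0 1;0.3 0 0 0 0 0 1;0.3 0 0 0 0 0 1;0.3 0 0 0 0 0 1;0.3 0 0 0 0 0 1'
python3 -m jog '0.2 0 0 0 0 0 1;0.1 0 0 0 0 0 1;0 0 0 0 0 0 1;0 0 0 0 0 0 1'
python3 - <<'E'
from h import *
s=snapshot("top");i=s["img"]
cv2.imwrite("pics/t3.png",cv2.resize(i[195:290,110:230,::-1],None,fx=6,fy=6,interpolation=cv2.INTER_CUBIC))
E
```

```text
time: 13.38
tool_pos: [510.1, 230.3, 216.4]
tcp_rot: [179.9, 0.0, 86.9]
ft_force: [0.5, -2.7, 4.3]
finger_gap: 29.2
grip_force: 59.7
time: 13.88
tool_pos: [511.6, 259.7, 216.4]
tcp_rot: [179.9, -0.1, 87.0]
ft_force: [-1.6, 1.6, 6.1]
finger_gap: 28.8
grip_force: 60.9
```

View pics/t3.png

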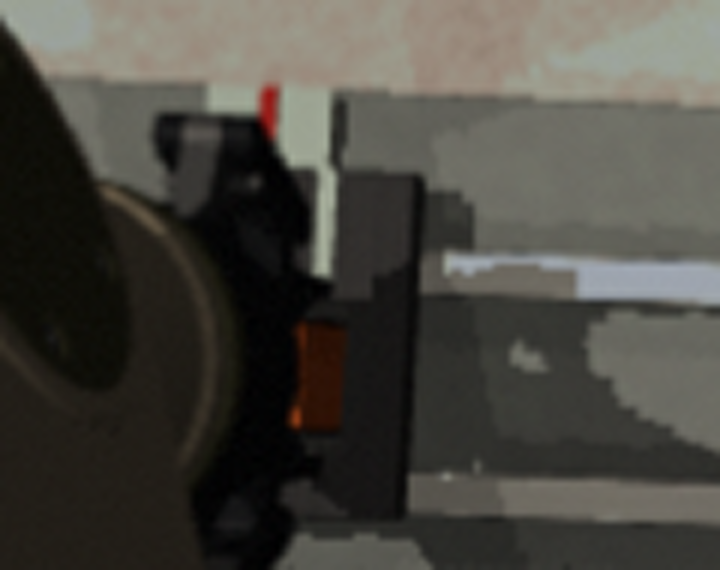

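The stop's white line is at t3 (326,200) and the red line at (269,110). I'll compute the remaining distance.

Run:
```python
from h import *
s=snapshot("top");c=lambda u,v:(110+(u+.5)/6-.5,195+(v+.5)/6-.5)
y=np.array([np.sin(np.radians(3.05)),np.cos(np.radians(3.05))])
r=[at(s,c(269,v),18)@y for v in(92,130)]
print(r,[at(s,c(u,v),36)@y for u,v in((329,185),(326,225),(323,265))],sense()["tool_pos"][:2]@y, np.array([502.1,94.1])@y, np.array([502.8,94.8])@y)
```

```text
[np.float64(310.96226553149893), np.float64(310.327582292224)] [np.float64(286.75413598376696), np.float64(286.95122063441517), np.float64(287.1440901753732)] 286.33727706484103 120.68214371602097 121.41839733737353
```

```bash
python3 -m jog '0.05 0 0 0 0 0 1;0.05 0 0 0 0 0 1;0 0 0 0 0 0 1'; for k in 1; do python3 -m jog '0.02 0 0 0 0 0 1;0 0 0 0 0 0 1'; done; python3 -m jog '0.02 0 0 0 0 0 1;0 0 0 0 0 0 1';python3 -m jog '0.02 0 0 0 0 0 1;0 0 0 0 0 0 1'
```

```text
time: 14.35
tool_pos: [512.2, 269.5, 216.4]
tcp_rot: [179.9, -0.0, 86.9]
ft_force: [-0.2, 1.3, 5.4]
finger_gap: 29.4
grip_force: 60.9
time: 14.6
tool_pos: [512.3, 271.2, 216.5]
tcp_rot: [179.9, -0.0, 86.9]
ft_force: [-0.6, -0.6, 6.4]
finger_gap: 28.9
grip_force: 61.0
time: 14.85
tool_pos: [512.4, 272.4, 216.4]
tcp_rot: [180.0, 0.1, 86.9]
ft_force: [-2.8, -5.4, 9.6]
finger_gap: 28.9
grip_force: 61.4
time: 15.1
tool_pos: [512.6, 273.3, 216.4]
tcp_rot: [-180.0, 0.2, 86.9]
ft_force: [-4.4, -13.1, 13.3]
finger_gap: 29.2
grip_force: 61.9
```

```bash
python3 -m jog '0.01 0 0 0 0 0 1;0 0 0 0 0 0 1;0 0 0 0 0 0 1'; python3 -m jog '0.01 0 0 0 0 0 1;0 0 0 0 0 0 1;0 0 0 0 0 0 1';python3 -m jog '0.01 0 0 0 0 0 1;0 0 0 0 0 0 1;0 0 0 0 0 0 1'; python3 -c "
from h import *
q=sense();print(q['wrist_torque'],q['joint_efforts'])"
```

```text
time: 15.48
tool_pos: [512.7, 274.4, 216.4]
tcp_rot: [-180.0, 0.2, 86.9]
ft_force: [-4.2, -11.6, 12.8]
finger_gap: 29.3
grip_force: 61.8
time: 15.85
tool_pos: [512.6, 276.3, 216.4]
tcp_rot: [180.0, 0.1, 86.9]
ft_force: [-2.0, -5.8, 10.1]
finger_gap: 29.3
grip_force: 61.3
time: 16.23
tool_pos: [512.7, 277.6, 216.5]
tcp_rot: [180.0, 0.0, 86.9]
ft_force: [-2.1, -3.0, 8.8]
finger_gap: 29.1
grip_force: 61.2
[-0.48512591  0.32395706  0.0006693 ] [ 1.28236871e+00 -5.35139787e+01 -4.23180556e+01  7.76422787e-01
 -1.13141432e+00  7.44778634e-03]
```

The force peaked near y=274, earlier than vision predicted. I'll check numerically whether the grip slipped in the fingers, comparing orange and white-line edges with the TCP.

```bash
cat > m.py <<'E'
from h import *
def meas(i,s,tcp):
    y=np.array([np.sin(np.radians(3.05)),np.cos(np.radians(3.05))])
    h=i.astype(int);m=((h[...,0]>60)&(h[...,0]-h[...,2]>45)&(h[...,1]<h[...,0]*.65)&(h[...,0]-h[...,1]>30))
    red=m&(h[...,1]-h[...,2]<15); out=[]
    Y,X=np.nonzero(m[245:268,110:200]); 
    if len(X): 
        k=[110+X[Y==v].max()+.5 for v in np.unique(Y)]; u=np.median(k); out.append(("orange -y edge px",u,at(s,(u,257),76)@y,len(X)))
    g=h.sum(2)
    for v in range(224,240,3):
        r=g[v,140:185]; out.append((v,list(r//3)))
    Y,X=np.nonzero(red[205:222,140:165]); 
    if len(X): out.append(("red",140+X.mean(),205+Y.mean(),at(s,(140+X.mean(),205+Y.mean()),18)@y,len(X)))
    print(tcp)
    for o in out: print(*o)
s=snapshot("top");y=np.array([np.sin(np.radians(3.05)),np.cos(np.radians(3.05))])
meas(s["img"],s,sense()["tool_pos"][:2]@y)
old=np.zeros((480,640,3),np.uint8);old[195:290,110:230]=cv2.resize(cv2.imread("pics/t3.png"),(120,95),interpolation=cv2.INTER_AREA)[:,:,::-1]
meas(old,s,286.34)
E
python3 m.py
```

```text
304.5060342707993
orange -y edge px 149.5 295.9211338576551 48
224 [np.int64(35), np.int64(36), np.int64(10), np.int64(1), np.int64(3), np.int64(2), np.int64(4), np.int64(19), np.int64(40), np.int64(46), np.int64(41), np.int64(43), np.int64(88), np.int64(152), np.int64(152), np.int64(129), np.int64(54), np.int64(44), np.int64(47), np.int64(44), np.int64(44), np.int64(44), np.int64(46), np.int64(44), np.int64(45), np.int64(44), np.int64(42), np.int64(42), np.int64(31), np.int64(20), np.int64(49), np.int64(93), np.int64(96), np.int64(96), np.int64(93), np.int64(91), np.int64(91), np.int64(92), np.int64(92), np.int64(93), np.int64(93), np.int64(94), np.int64(94), np.int64(105), np.int64(106)]
227 [np.int64(5), np.int64(7), np.int64(6), np.int64(5), np.int64(2), np.int64(1), np.int64(4), np.int64(3), np.int64(9), np.int64(25), np.int64(40), np.int64(53), np.int64(100), np.int64(152), np.int64(148), np.int64(113), np.int64(52), np.int64(45), np.int64(46), np.int64(47), np.int64(46), np.int64(46), np.int64(44), np.int64(45), np.int64(46), np.int64(46), np.int64(46), np.int64(45), np.int64(
[... 6019 characters left out ...]
nt64(76)]
239 [np.int64(43), np.int64(46), np.int64(36), np.int64(29), np.int64(26), np.int64(19), np.int64(12), np.int64(5), np.int64(4), np.int64(4), np.int64(4), np.int64(4), np.int64(4), np.int64(8), np.int64(14), np.int64(16), np.int64(13), np.int64(3), np.int64(8), np.int64(21), np.int64(36), np.int64(58), np.int64(117), np.int64(156), np.int64(147), np.int64(80), np.int64(48), np.int64(46), np.int64(47), np.int64(47), np.int64(46), np.int64(47), np.int64(45), np.int64(46), np.int64(45), np.int64(41), np.int64(36), np.int64(24), np.int64(13), np.int64(23), np.int64(73), np.int64(84), np.int64(81), np.int64(92), np.int64(145)]
red 154.1818181818182 212.8181818181818 311.0779073056266 22
```

No slip: the line and the TCP both moved 18.2 mm. The hump from s=298.6 to its zero crossing at s=304.5 is the 12-to-6 mm zone, so the notch is at s≈310.6, which agrees with vision. That leaves about 6 mm, which I'll creep in.

```bash
python3 -m jog '0.02 0 0 0 0 0 1;0 0 0 0 0 0 1;0 0 0 0 0 0 1'; python3 -m jog '0.01 0 0 0 0 0 1;0 0 0 0 0 0 1;0 0 0 0 0 0 1';python3 -m jog '0.01 0 0 0 0 0 1;0 0 0 0 0 0 1;0 0 0 0 0 0 1'
```

```text
time: 16.65
tool_pos: [512.8, 280.3, 216.4]
tcp_rot: [180.0, -0.1, 86.9]
ft_force: [-0.6, 1.0, 5.9]
finger_gap: 29.1
grip_force: 60.9
time: 17.02
tool_pos: [512.8, 281.1, 216.4]
tcp_rot: [180.0, -0.0, 86.9]
ft_force: [-1.3, 0.4, 7.1]
finger_gap: 28.9
grip_force: 61.0
time: 17.4
tool_pos: [512.9, 282.2, 216.5]
tcp_rot: [180.0, -0.0, 86.9]
ft_force: [-1.1, 0.5, 6.5]
finger_gap: 29.0
grip_force: 61.0
```

```bash
python3 -m jog '0.01 0 0 0 0 0 1;0 0 0 0 0 0 1;0 0 0 0 0 0 1'; python3 -m jog '0.005 0 0 0 0 0 1;0 0 0 0 0 0 1;0 0 0 0 0 0 1'
cat > w.py <<'E'
from h import *
y=np.array([np.sin(np.radians(3.05)),np.cos(np.radians(3.05))])
s=snapshot("top");g=s["img"].astype(float).mean(2);r=[]
for v in range(222,238):
    p=np.clip(g[v,147:165]-60,0,None)
    if p.max()>60: r.append(at(s,(147+(p*np.arange(18)).sum()/p.sum(),v),36)@y)
print("white s",np.round(r,1),"red 311.05, tcp s",sense()["tool_pos"][:2]@y)
E
python3 w.py
```

```text
time: 17.77
tool_pos: [512.9, 283.3, 216.4]
tcp_rot: [180.0, -0.1, 86.9]
ft_force: [-0.5, 0.9, 6.4]
finger_gap: 29.0
grip_force: 60.9
time: 18.15
tool_pos: [513.0, 283.6, 216.4]
tcp_rot: [180.0, -0.0, 86.9]
ft_force: [-1.1, -0.3, 6.8]
finger_gap: 29.2
grip_force: 60.9
white s [301.2 308.2 311.4 311.3 311.2 311.2 311.3 311.3 311.3 311.3 311.3 311.2
 311.1 311.1 311.2 311.3] red 311.05, tcp s 310.4968522856837
```

The lines meet to within about 0.2 mm. I'll slacken the fingers briefly so the ball centres the stop, check, then re-grip.

```bash
python3 -m jog '0 0 0 0 0 0 0.1;0 0 0 0 0 0 0.1;0 0 0 0 0 0 0.1'; python3 w.py; python3 -m jog '0 0 0 0 0 0 1;0 0 0 0 0 0 1;0 0 0 0 0 0 1;0 0 0 0 0 0 1;0 0 0 0 0 0 1' 60; python3 w.py
```

```text
time: 18.58
tool_pos: [512.5, 283.7, 215.3]
tcp_rot: [-180.0, 0.0, 86.9]
ft_force: [0.5, -0.4, -1.0]
finger_gap: 38.5
grip_force: 0.0
white s [301.3 308.2 311.4 311.3 311.2 311.2 311.3 311.3 311.3 311.3 311.3 311.2
 311.1 311.1 311.2 311. ] red 311.05, tcp s 310.64090646963405
time: 19.25
tool_pos: [512.9, 283.9, 215.8]
tcp_rot: [179.9, -0.0, 86.9]
ft_force: [5.7, 0.2, -2.4]
finger_gap: 29.5
grip_force: 63.1
white s [301.4 308.4 311.4 311.3 311.3 311.4 311.4 311.4 311.4 311.4 311.3 311.2
 311.2 311.3 311.4 311.4] red 311.05, tcp s 310.7743762074672
```

```bash
python3 -m jog '0 0 0 0 0 0 1;0 0 0 0 0 0 1'; python3 w.py
python3 - <<'E'
from h import *
cv2.imwrite("pics/s5.png",snapshot("side")["img"][:,:,::-1])
E
```

```text
time: 19.55
tool_pos: [512.9, 283.9, 215.8]
tcp_rot: [180.0, -0.0, 86.9]
ft_force: [5.7, -0.4, -2.7]
finger_gap: 29.4
grip_force: 63.1
white s [301.4 308.4 311.4 311.3 311.3 311.4 311.4 311.4 311.4 311.4 311.3 311.2
 311.2 311.3 311.4 311.4] red 311.05, tcp s 310.7477322397939
```

View pics/s5.png

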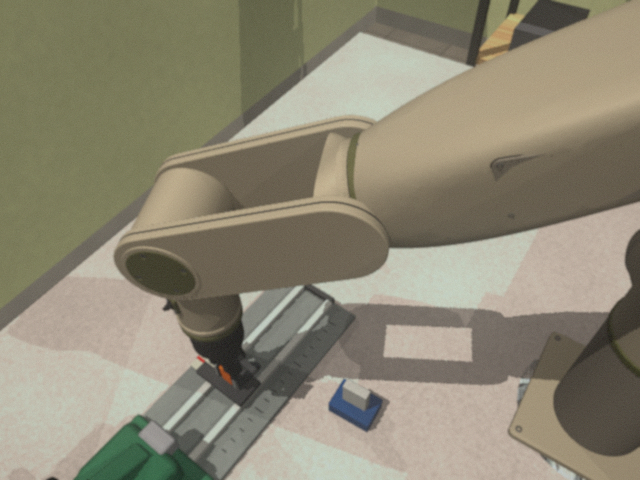

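The side view shows the stop gripped at the red line, around (225,370). The force along the rail is about zero, so I'm handing in.

```bash
python3 -c "
from bench import *
print(hand_in())"
```

```text
the job is handed in; nothing more can be done
None
```

The blue block lies flat and released in its blue bay, and the stop is still gripped at rest in the notch at the red line (aligned to about 0.3 mm by camera); handed in at about 20 s, verdict not shown.

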